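# Load the ball of the rolling-ball tack tester

### The arm

A 7-joint arm with a two-finger parallel gripper is mounted at the origin on a cart in front of the work surface, level with it; the furniture and walls round the work are solid. World frame = base frame: x ahead of the robot, y to its left, z up, the work surface at z = 0. Lengths are in m, angles in degrees, forces in N, time in s.
With the tool pointing down it reaches from about 0.425 to 0.875 m from the base axis. Payload 4.7 kg.
Tool frame: the origin (TCP) lies midway between the tips of the shut fingers; the grasp point (between the pads) lies 19 mm behind it (env.grip_depth is the distance from the TCP to the grasp point, in m); z points along the fingers, y is the line along which they close (so a half turn about z gives the same grasp; the last joint's range is limited). The gripper opens to 87 mm and grips with 3 to 60 N. Pads are 19 mm wide; open, the fingers measure 117 mm over their backs; the gripper's body (75 mm by 190 mm) begins 51 mm behind the grasp point.
Start: joints at [64.578, 18.392, -4.016, 83.108, 1.295, 78.541, -3.26], TCP at [0.287, -0.583, 0.223] pointing down, gripper open.
Joint ranges: [-163.93, 163.93], [-17.29, 119.83], [-79.2, 71.16], [3.27, 140.29], [-89.18, 269.18], [5.43, 117.66], [-154.24, 154.24]. Speed limits (degrees/s): [147.25, 147.25, 180, 180, 180, 180, 180].

### API

Orientations are given as [roll, pitch, yaw] about the fixed x, y, z axes, in that order (R = Rz(yaw) Ry(pitch) Rx(roll)).
In Python, from cell import get_obs, optics, env, nets gives the robot as it stands.
- The arm moves only by the shell command python3 -m creep 'ROWS' [FORCE]. ROWS is JSON, a list of rows, each an object of numbers: "wx", "wy", "wz": the turn, a rotation vector about the tool's x, y, z in degrees; "tx", "ty", "tz": the shift along the tool's x, y, z in mm; "gripper": the opening, from -1 (shut) to 1 (fully open). A call has 1 to 5 rows; each row is the pose to reach, as a shift and turn from the pose commanded when the call began, along the tool's axes at that moment; what a row does not reach only later rows make up. A row lasts 1/12 s, in which the tool goes at most 41.7 mm and 7.16 degrees, less where a joint would pass 70% of its speed; a pose out of reach is approached as far as the arm can. A call with a gripper value outside its range is refused whole. The fingers move at their own pace and stop on an object; FORCE is the grip in N (left out, the last holds). Time passes only in rows, so rows that repeat a pose let the fingers close. It gives the time, the measured TCP pose, the force, the opening and the grip force at its end, in the units of the state.
- get_obs(): the state, without advancing time (a new reading comes with each control period).
- optics.read_camera(name): name is "side" or "top"; returns (picture, depth): 384x512x3 uint8, red, green, blue; 384x512 float32, m along the optical axis (not along the pixel's ray), 0 where there is no reading.
- optics.camera_info(name): a dict with "fovy" (degrees; the focal length in pixels is half the picture's height over the tangent of half this angle, whatever the lens; pixels are square), "cx", "cy" (the principal point, pixels), "R" (3x3) and "t" (3): a world point X has camera coordinates R X + t. Camera axes: x right, y down, z forward; pixel columns grow to the right and rows downward; lengths in m; the calibration is good to about 2 mm. A picture is of the moment at which its call begins. camera_info takes no time and is no camera call.
- env.sign_off(): hands the job in; it is judged then, once.
Trained networks look in the newest picture that a camera, given by its name, has taken for a name from the list of things; names that differ only in an ending like _2 or _b are one class to them, and where a whole thing is asked for, a point or a joint stands for the part that bears it (a point fixed in the world has none). Each returns a list of dicts, best first, with "confidence" (0 to 1); they miss things now and then, are a little off and sometimes report something else, mostly with a low value. They report only what shows in the picture. A call takes as long as a camera call. They do not tell look-alikes from the thing itself.
- nets.look_for(query, camera): "point" ([x, y, z] in m, in world coordinates, good to about 4 mm: the middle of the surface that is visible of it).
- nets.place_of(query, camera): "point" ([x, y, z] in m, in world coordinates, good to about 4 mm: a listed point, or the origin of a listed thing).
The state is a dict: "time_s": time; "qpos": joint angles; "joint_velocities": joint speeds; "effort": joint torques, N m; "tool_pos": TCP position; "tool_rot": TCP orientation; "force": force on the tool from outside, world axes, zero at the start; "wrist_torque": the same for the moment, N m; "grip_width": finger opening in m; "grasp_force": force on a finger pad.
Only numpy, scipy, OpenCV 4.12 (cv2) and the standard library are available. Lean on these libraries where they do the work, as an engineer would, in place of code of your own. Each camera call takes 0.05 s, during which the arm holds its last target. There are 200 camera calls.

### The job

Get the tack tester ready for a run: with the fingertips, push the steel ball up the sloping trough and over the small cross pin near the top, so that it sits at the end stop and does not roll back. Then push the gate's knob all the way in so that the gate closes across the trough behind the ball. Do not pick the ball up or let it leave the trough, and leave the bottle, tape roll and memory stick beside the tester where they are.

Things in the scene. Friction and masses are not known exactly. Their poses are not given: they have to be found in the camera images.
- tester: Tack tester, a fixed instrument: grey base plate 100 x 320 mm (top 12 mm above the worktop) bearing an aluminium V-shaped trough that climbs along its +y. Origin: centre of its underside; z up. The gate's slotted guide stands on its -x side.
- trough (a point): Frame of the trough. Origin on the bottom line of the V, mid tester, 48 mm above the worktop. y runs up the trough (slope 0.12 rad), x across it (horizontal), z square to both. The V (sides 30 degrees from level) runs from y -152 to +134 mm; its edges lie at x -15 and +15 mm, z 9 mm. A low-end pin crosses it at y -130 mm, top z 9 mm. Gate guide: x -32 to -46 mm, y 81 to 94 mm, top z 24 mm.
- ridge_pin (a point): Top of the small cross pin (6 mm thick) near the top of the trough, at y 100 mm, z 6 mm in the trough's frame. It stands 2.5 mm above the underside of a ball in the trough: the ball must be pushed over it (a few newtons; with the fingertips lower than the ball's centre it goes easily, pushed higher it jams).
- end_stop (a point): Point on the face of the end stop, an upright plate closing the trough at y 132 mm in its frame (44 mm wide, top z 38 mm), at the height of the ball's centre. A ball between pin and stop has its centre 20 to 21.5 mm before this point and stays there by itself.
- ball_center (a point): Centre of the steel ball, 40 mm in diameter, about 260 g, polished (friction about 0.2), free to roll in the trough, where its centre is at z 23 mm in the trough's frame (14 mm above the V's edges). At the start it rests against the low-end pin, at y -115 mm; let go anywhere below the ridge pin it rolls back there.
- gate_knob (a point): Centre of the top of the gate's knob, an upright black post 12 mm in diameter, 22 mm high, beside the upper end of the trough (y 87.4 mm, top z 53 mm, foot z 31 mm in its frame). Push it along the trough's +x to close. It stands on a steel blade 3 mm thick (z 19 to 31 mm) that ends 8 mm outside the knob's axis and reaches 42 mm from it toward the trough.
- gate (a joint): Slide of the gate (m): 0 is fully open (knob axis at x -76 mm in the trough's frame), 0.045 fully closed at its hard end stop (knob axis at x -31 mm, blade across the trough behind the ball). It stays where it is left; about 1 to 1.5 N moves it. It starts between 0 and 0.005.
- standard_1: Small brown bottle with white screw cap, 28 mm in diameter, 62 mm high, standing loose beside the tester on its +x side. Origin at the centre of its underside.
- tape_roll: Roll of tape lying flat, 68 mm in diameter, 18 mm high, loose beside the tester on its +x side. Origin at the centre of its underside.
- usb_stick: Memory stick, 18 x 53 x 9 mm, lying loose beside the tester on its -x side. Origin at the centre of its underside.
Mind the look-alikes: they are no part of the job. What is meant by the part that bears ball_center is not blue, and is the larger of those in its own colour.

How it is judged:
By the outcome, as a careful person would: the job done as asked, in the order asked, and still so for the second after the job is handed in, with the robot touching nothing.
It also fails if it takes over 48 s, if anything falls off the work surface, if the arm or the gripper's body presses on something with over 40 N, if the wrist force passes 120 N, or if a joint passes its speed limit or range.

## Working session

There is one attempt and no reset: what is moved stays moved. The work goes in short steps, Python scripts to look and compute and a shell command to move; the robot and the scene stay as the last step left them, time stands still between calls to the robot, and variables do not carry over. Pictures are saved under pics/ and viewed, at most 10 in all, crops included, and the job is handed in when it is done.

```bash
mkdir -p pics
cat > h.py <<'E'
import numpy as np,cv2
from cell import get_obs,optics,env,nets
def snap(n,f):
    p,d=optics.read_camera(n); cv2.imwrite('pics/'+f,p[:,:,::-1]); np.save(f'{n}.npy',d); return p,d
def proj(n,X):
    c=optics.camera_info(n); X=np.atleast_2d(X); f=192/np.tan(np.radians(c['fovy'])/2)
    C=X@np.array(c['R']).T+np.array(c['t']); return np.c_[f*C[:,0]/C[:,2]+c['cx'],f*C[:,1]/C[:,2]+c['cy']]
def unproj(n,u,v,d):
    c=optics.camera_info(n); f=192/np.tan(np.radians(c['fovy'])/2)
    C=np.stack([(u-c['cx'])*d/f,(v-c['cy'])*d/f,d],-1); return (C-np.array(c['t']))@np.array(c['R'])
E
python3 - <<'E'
from h import *
np.set_printoptions(precision=4,suppress=True)
for n in ['top','side']:
    snap(n,n+'1.png')
    for q in ['tester','trough','ridge_pin','end_stop','ball_center','gate_knob']:
        for r in nets.place_of(q,n)[:4]: print(n,q,np.array(r['point']),round(r['confidence'],2))
o=get_obs();print(o['tool_pos'],o['tool_rot'],o['time_s'])
E
```

```text
top tester [ 0.6159 -0.0319 -0.0009] 0.57
top trough [ 0.6091 -0.036   0.044 ] 0.67
top ridge_pin [0.6161 0.0676 0.0643] 0.94
top end_stop [0.6196 0.0935 0.0824] 0.66
top ball_center [ 0.5978 -0.1542  0.0585] 0.62
top ball_center [ 0.618 -0.258  0.013] 0.5
top ball_center [ 0.4961 -0.1711  0.0173] 0.49
top gate_knob [0.5425 0.0522 0.1146] 0.45
side tester [ 0.6092 -0.0321 -0.0014] 0.95
side tester [ 0.5927 -0.1521  0.0568] 0.54
side tester [ 0.604  -0.034   0.0487] 0.48
side tester [ 0.7033 -0.0266  0.0002] 0.22
side trough [ 0.6054 -0.0325  0.0535] 0.95
side ridge_pin [0.6165 0.0631 0.0681] 0.68
side ridge_pin [0.544  0.0511 0.1148] 0.61
side end_stop [0.618  0.0961 0.0863] 0.61
side ball_center [ 0.6197 -0.2598  0.0123] 0.6
side ball_center [ 0.4961 -0.1713  0.0114] 0.54
side ball_center [ 0.5957 -0.1502  0.058 ] 0.52
side gate_knob [0.5432 0.0524 0.1134] 0.43
[ 0.2873 -0.5831  0.2226] [179.9926   0.0036  26.2308] 0.7
```

View pics/top1.png

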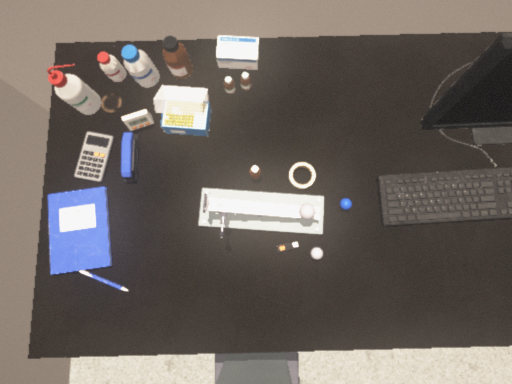

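View pics/side1.png

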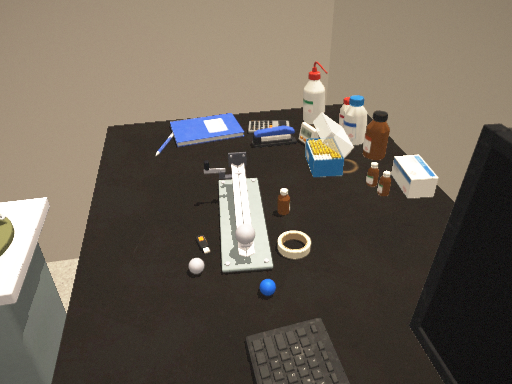

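The top view shows the tester at px (200–325, 188–233), with the upper end on the left (+y). The white ball in the trough is at (307,211) and the knob and blade at about (222,215–235). The look-alike balls (white at 317,253, blue at 346,204) lie loose on the worktop. The side view agrees, with the ball at (245,235). Next I'll refine the pose.

Run:
```python
from h import *
from scipy.optimize import least_squares
np.set_printoptions(precision=4,suppress=True)
v,u=np.mgrid[:384,:512]
for n in ['top','side']:
    d=np.load(n+'.npy'); p=cv2.imread(f'pics/{n}1.png')
    P=unproj(n,u,v,d); ok=d>0
    print(n,'table z',np.median(P[...,2][ok&(abs(P[...,2])<.01)]))
    m=ok&(P[...,2]>.004)&(p.min(2)>90)&(abs(P[...,0]-.61)<.075)&(abs(P[...,1]+.03)<.19)&(P[...,2]<.022)
    r=cv2.minAreaRect((P[m][:,:2]*1000).astype(np.float32)); print('plate',r,m.sum(),np.median(P[m][:,2]))
    b=ok&(np.hypot(P[...,0]-.597,P[...,1]+.152)<.017)&(P[...,2]>.05)
    s=least_squares(lambda c:np.linalg.norm(P[b]-c,axis=1)-.02,[.597,-.152,.058],loss='soft_l1',f_scale=.002).x; print('ball',s,b.sum())
    k=ok&(np.hypot(P[...,0]-.543,P[...,1]-.052)<.02)&(P[...,2]>.075); print('knob',P[k].mean(0),P[k].max(0),P[k].min(0),k.sum())
    e=ok&(np.hypot(P[...,0]-.62,P[...,1]-.10)<.04)&(P[...,2]>.085);print('stop',P[e].mean(0),P[e].max(0),P[e].min(0),e.sum())
```

```text
top table z -0.0015492437232140117
plate ((625.7675170898438, -41.92535400390625), (320.2179260253906, 141.31300354003906), 84.73908233642578) 3253 0.010495665982183763
ball [ 0.5951 -0.1514  0.0553] 148
knob [0.5443 0.0526 0.1023] [0.5615 0.0582 0.1113] [0.5355 0.0471 0.086 ] 32
stop [0.6185 0.0931 0.0992] [0.6386 0.0969 0.1034] [0.5965 0.088  0.0894] 48
side table z -0.0010214125944358731
plate ((625.719970703125, -42.562774658203125), (322.02728271484375, 139.51004028320312), 85.38268280029297) 3110 0.011003186236140688
ball [ 0.597  -0.151   0.0561] 174
knob [0.5467 0.0512 0.0927] [0.5627 0.0565 0.1113] [0.5374 0.0449 0.0761] 91
stop [0.6197 0.0919 0.094 ] [0.6405 0.098  0.103 ] [0.5992 0.0863 0.0851] 112
```

```bash
cat >> h.py <<'E'
from scipy.spatial.transform import Rotation as Ro
O=np.array([.6062,-.0347,0]); A=Ro.from_euler('z',-5,degrees=True)
T=A*Ro.from_euler('x',.12)
def tw(p): return O+A.apply([0,0,.048])+T.apply(np.array(p)/1000)   # trough mm -> world
def tt(X): return T.inv().apply(np.array(X)-O-[0,0,.048])*1000
def go(X,a=15):
    o=get_obs(); R=Ro.from_euler('xyz',o['tool_rot'],degrees=True)
    G=A*Ro.from_euler('x',a,degrees=True)*Ro.from_euler('x',180,degrees=True)
    print('t',R.inv().apply(X-np.array(o['tool_pos'])).dot(np.eye(3))*1000,'w',(R.inv()*G).as_rotvec(degrees=True),'trough',tt(o['tool_pos']),o['time_s'],o['force'])
E
python3 - <<'E'
from h import *
np.set_printoptions(precision=2,suppress=True)
go(np.array([.5914,-.204,.15]))
print(tt([.5914,-.204,.0407]))
d=np.load('top.npy');v,u=np.mgrid[:384,:512];P=unproj('top',u,v,d)
k=(d>0)&(np.hypot(P[...,0]-.543,P[...,1]-.052)<.02)&(P[...,2]>.1);print([tt(x+[0,0,.0015]) for x in P[k]])
E
```

```text
t [ 440.38 -205.66   72.56] w [14.63  4.09 31.05] trough [-269.92 -549.09  242.09] 0.7 [ 0.38 -1.2  -0.03]
[   0.01 -169.6    13.1 ]
[array([-67.95,  92.06,  51.35]), array([-67.77,  89.79,  51.  ]), array([-67.66,  87.53,  51.81]), array([-67.64,  85.28,  54.03]), array([-70.33,  91.86,  53.37]), array([-70.06,  89.61,  51.41]), array([-70.  ,  87.35,  53.04]), array([-69.84,  85.09,  52.97]), array([-69.57,  82.81,  51.21]), array([-72.45,  91.68,  50.95]), array([-72.44,  89.42,  53.53]), array([-72.21,  87.16,  52.29]), array([-72.15,  84.91,  53.92]), array([-71.89,  82.64,  52.08]), array([-74.76,  91.49,  51.91]), array([-74.68,  89.24,  53.27]), array([-74.45,  86.97,  51.91]), array([-74.46,  84.73,  55.03]), array([-76.87,  89.05,  52.04]), array([-76.69,  86.79,  51.59]), array([-76.35,  84.5 ,  48.02])]
```

```bash
python3 -m creep '[{"tx":35,"ty":-16,"tz":6,"wx":1.2,"wy":0.3,"wz":2.5,"gripper":-1},{"tx":70,"ty":-33,"tz":12,"wx":2.4,"wy":0.6,"wz":5,"gripper":-1},{"tx":105,"ty":-49,"tz":17,"wx":3.6,"wy":1,"wz":7.5,"gripper":-1},{"tx":140,"ty":-65,"tz":23,"wx":4.8,"wy":1.3,"wz":10,"gripper":-1},{"tx":175,"ty":-82,"tz":29,"wx":6,"wy":1.6,"wz":12.5,"gripper":-1}]' 20
python3 -c "
from h import *
np.set_printoptions(precision=2,suppress=True)
go(np.array([.5914,-.204,.15]))"
```

```text
time_s: 1.12
tool_pos: [0.4091, -0.4309, 0.1936]
tool_rot: [-173.9, -0.9, 13.5]
force: [1.1, -0.7, -0.2]
grip_width: 0.0615
grasp_force: 0.0
t [ 229.6  -171.87   66.15] w [ 8.63  2.48 18.4 ] trough [-161.84 -391.49  193.86] 1.1167 [ 1.05 -0.7  -0.23]
```

```bash
python3 -m creep '[{"tx":30,"ty":-22,"tz":8,"wx":1.1,"wy":0.3,"wz":2.3,"gripper":-1},{"tx":60,"ty":-44,"tz":16,"wx":2.2,"wy":0.6,"wz":4.6,"gripper":-1},{"tx":88,"ty":-66,"tz":25,"wx":3.3,"wy":0.9,"wz":7,"gripper":-1},{"tx":118,"ty":-88,"tz":34,"wx":4.4,"wy":1.2,"wz":9.4,"gripper":-1},{"tx":146,"ty":-109,"tz":42,"wx":5.5,"wy":1.6,"wz":12,"gripper":-1}]'
python3 -c "
from h import *
np.set_printoptions(precision=2,suppress=True)
go(np.array([.5914,-.204,.12]))"
```

```text
time_s: 1.53
tool_pos: [0.5249, -0.286, 0.1656]
tool_rot: [-168.1, -0.6, 1.5]
force: [0.3, 0.4, -0.3]
grip_width: 0.0286
grasp_force: 0.0
t [ 68.04 -68.95  61.92] w [3.09 0.88 6.46] trough [ -59.05 -241.45  147.61] 1.5333 [ 0.25  0.38 -0.34]
```

```bash
python3 -m creep '[{"tx":22,"ty":-22,"tz":20,"wx":1,"wy":0.3,"wz":2.2,"gripper":-1},{"tx":44,"ty":-45,"tz":40,"wx":2,"wy":0.6,"wz":4.4,"gripper":-1},{"tx":68,"ty":-69,"tz":62,"wx":3.1,"wy":0.9,"wz":6.5,"gripper":-1},{"tx":68,"ty":-69,"tz":62,"wx":3.1,"wy":0.9,"wz":6.5,"gripper":-1},{"tx":68,"ty":-69,"tz":62,"wx":3.1,"wy":0.9,"wz":6.5,"gripper":-1}]'
python3 -c "
from h import *
np.set_printoptions(precision=2,suppress=True)
go(np.array([.5914,-.204,.0407])); go(tw([0,-165,13.1]))"
```

```text
time_s: 1.95
tool_pos: [0.5903, -0.2025, 0.1187]
tool_rot: [-164.9, 0.1, -4.7]
force: [-0.2, -0.8, 1.4]
grip_width: 0.0017
grasp_force: 0.0
t [ 1.32 21.62 74.93] w [-0.07  0.18  0.3 ] trough [  -1.18 -158.89   90.34] 1.95 [-0.24 -0.75  1.36]
t [ 1.33 17.07 75.58] w [-0.07  0.18  0.3 ] trough [  -1.18 -158.89   90.34] 1.95 [-0.24 -0.75  1.36]
```

```bash
python3 -m creep '[{"tx":1,"ty":12,"tz":15,"gripper":-1},{"tx":1,"ty":22,"tz":35,"gripper":-1},{"tx":1,"ty":22,"tz":55,"gripper":-1},{"tx":1,"ty":22,"tz":75,"gripper":-1},{"tx":1,"ty":22,"tz":75,"gripper":-1}]'
python3 - <<'E'
from h import *
np.set_printoptions(precision=2,suppress=True)
go(tw([0,-150,13]))
p,d=snap('side','side2.png'); cv2.imwrite('pics/side2c.png',cv2.resize(p[130:300,150:350,::-1],(800,680))[:600])
E
```

```text
t [ 1.41  2.24 77.82] w [-0.07  0.18  0.3 ] trough [  -1.18 -158.89   90.34] 1.95 [-0.24 -0.75  1.36]validation failed for argument at $[0]...
```

View pics/side2c.png

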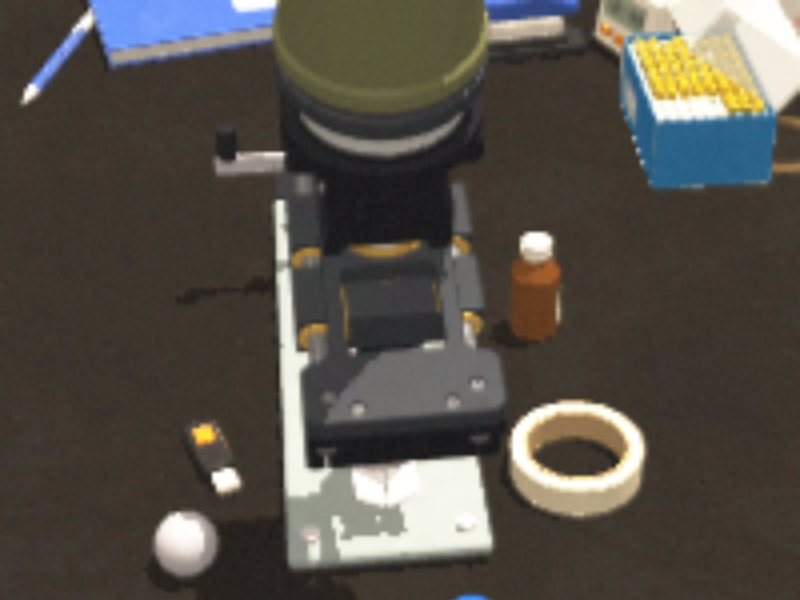

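The crop shows the gripper body above the tester's low end, square to it. The bottle, tape roll and memory stick are clear of it. The last move was refused, probably because keys were missing, so I'll give all of them.

```bash
python3 -m creep '[{"tx":1,"ty":12,"tz":15,"wx":0,"wy":0,"wz":0,"gripper":-1},{"tx":1,"ty":22,"tz":35,"wx":0,"wy":0,"wz":0,"gripper":-1},{"tx":1,"ty":22,"tz":55,"wx":0,"wy":0,"wz":0,"gripper":-1},{"tx":1,"ty":22,"tz":75,"wx":0,"wy":0,"wz":0,"gripper":-1},{"tx":1,"ty":22,"tz":75,"wx":0,"wy":0,"wz":0,"gripper":-1}]'
python3 - <<'E'
from h import *
np.set_printoptions(precision=2,suppress=True)
go(tw([0,-148,13.1]))
E
```

```text
time_s: 2.42
tool_pos: [0.5876, -0.208, 0.0385]
tool_rot: [-165.0, 0.3, -5.0]
force: [-1.1, 1.2, -0.9]
grip_width: 0.0006
grasp_force: 0.0
t [  3.35 -26.09   2.07] w [-0.03  0.31 -0.11] trough [  -3.38 -174.11   11.46] 2.4167 [-1.07  1.21 -0.85]
```

```bash
python3 -m creep '[{"tx":3.4,"ty":-5,"tz":-1,"wx":0,"wy":0,"wz":0,"gripper":-1},{"tx":3.4,"ty":-12,"tz":0,"wx":0,"wy":0,"wz":0,"gripper":-1},{"tx":3.4,"ty":-18,"tz":1,"wx":0,"wy":0,"wz":0,"gripper":-1},{"tx":3.4,"ty":-25,"tz":2,"wx":0,"wy":0,"wz":0,"gripper":-1},{"tx":3.4,"ty":-32,"tz":3,"wx":0,"wy":0,"wz":0,"gripper":-1}]'
python3 - <<'E'
from h import *
np.set_printoptions(precision=2,suppress=True)
go(tw([0,-100,13.1]))
E
```

```text
time_s: 2.83
tool_pos: [0.5977, -0.1761, 0.0486]
tool_rot: [-165.1, -0.1, -4.9]
force: [-1.3, -0.6, -0.2]
grip_width: 0.0005
grasp_force: 0.4
t [ -3.8  -39.55  10.04] w [ 0.11 -0.1   0.09] trough [   3.85 -140.55   17.54] 2.8333 [-1.28 -0.6  -0.2 ]
```

```bash
for i in 1 2; do python3 -m creep '[{"tx":0,"ty":0,"tz":0,"wx":0,"wy":0,"wz":0,"gripper":-1},{"tx":0,"ty":0,"tz":0,"wx":0,"wy":0,"wz":0,"gripper":-1}]' | sed -n 2,4p; python3 -c "
from h import *
np.set_printoptions(precision=2,suppress=True)
go(tw([0,-100,13.1]))"; done
python3 - <<'E'
from h import *
p,d=snap('side','side3.png'); cv2.imwrite('pics/side3c.png',cv2.resize(p[140:290,170:330,::-1],(640,600)))
E
```

```text
tool_pos: [0.5972, -0.1757, 0.0478]
tool_rot: [-165.1, -0.1, -4.9]
force: [0.3, 0.8, 0.4]
t [ -3.28 -39.37   9.24] w [ 0.06 -0.02  0.13] trough [   3.37 -140.27   16.73] 3.0 [0.26 0.76 0.39]
tool_pos: [0.5967, -0.1772, 0.0471]
tool_rot: [-165.1, -0.0, -5.0]
force: [0.1, -0.5, -0.1]
t [ -3.   -41.     8.95] w [ 0.08 -0.    0.  ] trough [   3.   -141.85   16.22] 3.1667 [ 0.09 -0.51 -0.08]
```

View pics/side3c.png

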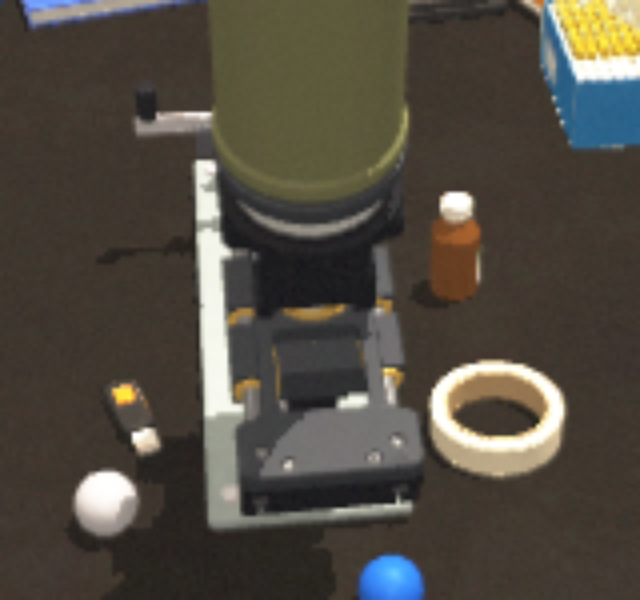

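The crop shows the gripper over the low end with the ball hidden beneath it, and the neighbours clear. I'll correct x and z, then start pushing up.

```bash
python3 -m creep '[{"tx":-1,"ty":-7,"tz":3,"wx":0,"wy":0,"wz":0,"gripper":-1},{"tx":-3,"ty":-14,"tz":5,"wx":0,"wy":0,"wz":0,"gripper":-1},{"tx":-3,"ty":-21,"tz":6,"wx":0,"wy":0,"wz":0,"gripper":-1},{"tx":-3,"ty":-28,"tz":7,"wx":0,"wy":0,"wz":0,"gripper":-1},{"tx":-3,"ty":-35,"tz":8,"wx":0,"wy":0,"wz":0,"gripper":-1}]'
python3 - <<'E'
from h import *
np.set_printoptions(precision=2,suppress=True)
go(tw([0,-60,13.1]))
for n in ['top','side']:
    p,d=snap(n,n+'4.png'); print([ (tt(r['point']),r['confidence']) for r in nets.place_of('ball_center',n)])
E
```

```text
time_s: 3.63
tool_pos: [0.5971, -0.1392, 0.0487]
tool_rot: [-165.0, -0.0, -4.9]
force: [-0.3, -0.7, -0.2]
grip_width: 0.0005
grasp_force: 0.3
t [ -0.01 -43.62   6.36] w [0.03 0.01 0.08] trough [   0.07 -104.08   13.26] 3.6333 [-0.32 -0.7  -0.16]
[(array([ -94.24, -151.03,  -13.92]), 0.68)]
[(array([ -99.39, -151.25,  -19.53]), 0.62), (array([  33.84, -228.34,   -4.9 ]), 0.56), (array([-73.27,  88.6 ,  55.49]), 0.28)]
```

```bash
python3 -m creep '[{"tx":0,"ty":-8,"tz":1.1,"wx":0,"wy":0,"wz":0,"gripper":-1},{"tx":0,"ty":-16,"tz":2.3,"wx":0,"wy":0,"wz":0,"gripper":-1},{"tx":0,"ty":-24,"tz":3.4,"wx":0,"wy":0,"wz":0,"gripper":-1},{"tx":0,"ty":-32,"tz":4.6,"wx":0,"wy":0,"wz":0,"gripper":-1},{"tx":0,"ty":-40,"tz":5.7,"wx":0,"wy":0,"wz":0,"gripper":-1}]'
python3 -m creep '[{"tx":0,"ty":-8,"tz":1.1,"wx":0,"wy":0,"wz":0,"gripper":-1},{"tx":0,"ty":-16,"tz":2.3,"wx":0,"wy":0,"wz":0,"gripper":-1},{"tx":0,"ty":-24,"tz":3.4,"wx":0,"wy":0,"wz":0,"gripper":-1},{"tx":0,"ty":-32,"tz":4.6,"wx":0,"wy":0,"wz":0,"gripper":-1},{"tx":0,"ty":-40,"tz":5.7,"wx":0,"wy":0,"wz":0,"gripper":-1}]'
python3 - <<'E'
from h import *
np.set_printoptions(precision=2,suppress=True)
go(tw([0,40,13.1]))
c=[]
for n in ['top','side']:
    p,d=snap(n,n+'5.png'); u,v=proj(n,tw([0,20,23]))[0].astype(int); print(u,v)
    c.append(cv2.resize(p[v-50:v+50,u-65:u+65,::-1],(390,300)))
cv2.imwrite('pics/c5.png',np.hstack(c))
E
```

```text
time_s: 4.25
tool_pos: [0.6006, -0.0993, 0.0535]
tool_rot: [-165.0, -0.0, -4.9]
force: [0.3, -0.9, -0.2]
grip_width: 0.0003
grasp_force: 0.3
time_s: 4.67
tool_pos: [0.604, -0.0597, 0.0583]
tool_rot: [-165.0, -0.0, -5.0]
force: [-0.7, -0.2, -0.1]
grip_width: 0.0002
grasp_force: 0.3
t [  0.04 -63.07   9.05] w [0.05 0.   0.05] trough [  0.01 -23.72  13.2 ] 4.6667 [-0.68 -0.24 -0.05]
252 206
239 188
```

View pics/c5.png

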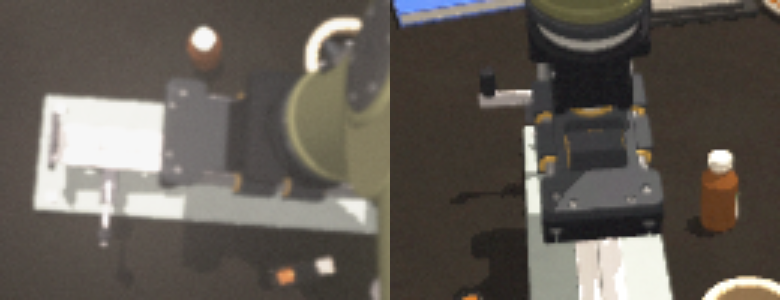

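In the crops the low end of the trough is empty, so the ball is in front of the fingers, hidden by the gripper. The upper trough is still empty. I'll go on.

```bash
python3 -m creep '[{"tx":0,"ty":-8,"tz":1.1,"wx":0,"wy":0,"wz":0,"gripper":-1},{"tx":0,"ty":-16,"tz":2.3,"wx":0,"wy":0,"wz":0,"gripper":-1},{"tx":0,"ty":-24,"tz":3.4,"wx":0,"wy":0,"wz":0,"gripper":-1},{"tx":0,"ty":-32,"tz":4.6,"wx":0,"wy":0,"wz":0,"gripper":-1},{"tx":0,"ty":-40,"tz":5.7,"wx":0,"wy":0,"wz":0,"gripper":-1}]'
python3 -m creep '[{"tx":0,"ty":-6,"tz":0.9,"wx":0,"wy":0,"wz":0,"gripper":-1},{"tx":0,"ty":-12,"tz":1.7,"wx":0,"wy":0,"wz":0,"gripper":-1},{"tx":0,"ty":-18,"tz":2.6,"wx":0,"wy":0,"wz":0,"gripper":-1},{"tx":0,"ty":-24,"tz":3.4,"wx":0,"wy":0,"wz":0,"gripper":-1},{"tx":0,"ty":-30,"tz":4.3,"wx":0,"wy":0,"wz":0,"gripper":-1}]'
python3 - <<'E'
from h import *
np.set_printoptions(precision=2,suppress=True)
go(tw([0,75,13.1]))
c=[]
for n in ['top','side']:
    p,d=snap(n,n+'6.png'); u,v=proj(n,tw([0,100,23]))[0].astype(int); print(u,v)
    c.append(cv2.resize(p[v-40:v+40,u-52:u+52,::-1],(390,300)))
cv2.imwrite('pics/c6.png',np.hstack(c))
E
```

```text
time_s: 5.18
tool_pos: [0.6075, -0.0196, 0.0631]
tool_rot: [-165.0, -0.0, -4.9]
force: [-0.2, -0.1, 0.1]
grip_width: 0.0004
grasp_force: 0.3
time_s: 5.6
tool_pos: [0.6101, 0.0098, 0.0666]
tool_rot: [-165.1, -0.0, -5.0]
force: [-0.6, -0.8, 0.7]
grip_width: 0.0007
grasp_force: 0.3
t [  0.   -28.18   4.03] w [ 0.06 -0.    0.03] trough [ 0.01 46.53 13.13] 5.6 [-0.59 -0.79  0.72]
218 203
236 165
```

View pics/c6.png

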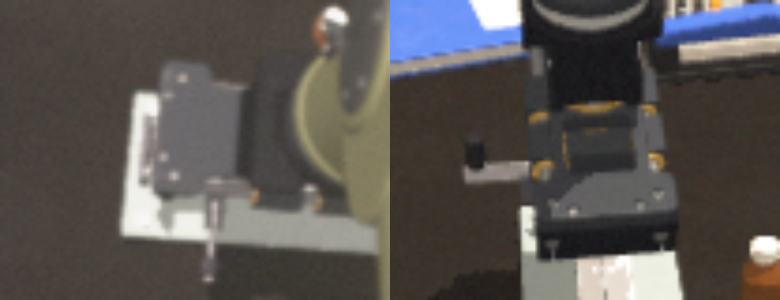

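The gripper now covers the upper trough, and the knob and blade at its lower left are clear. I'll push slowly over the pin and watch the force.

```bash
for i in 1; do python3 -m creep '[{"tx":0,"ty":-3,"tz":0.4,"wx":0,"wy":0,"wz":0,"gripper":-1},{"tx":0,"ty":-6,"tz":0.9,"wx":0,"wy":0,"wz":0,"gripper":-1},{"tx":0,"ty":-9,"tz":1.3,"wx":0,"wy":0,"wz":0,"gripper":-1}]' | sed -n 2,4p
python3 -m creep '[{"tx":0,"ty":-3,"tz":0.4,"wx":0,"wy":0,"wz":0,"gripper":-1},{"tx":0,"ty":-6,"tz":0.9,"wx":0,"wy":0,"wz":0,"gripper":-1}]'| sed -n 2,4p
python3 -m creep '[{"tx":0,"ty":-2,"tz":0.3,"wx":0,"wy":0,"wz":0,"gripper":-1},{"tx":0,"ty":-4,"tz":0.6,"wx":0,"wy":0,"wz":0,"gripper":-1}]'| sed -n 2,4p
python3 -m creep '[{"tx":0,"ty":-2,"tz":0.3,"wx":0,"wy":0,"wz":0,"gripper":-1},{"tx":0,"ty":-4,"tz":0.6,"wx":0,"wy":0,"wz":0,"gripper":-1}]'| sed -n 2,4p
done
python3 -c "
from h import *
np.set_printoptions(precision=2,suppress=True)
go(tw([0,75,13.1]))"
```

```text
tool_pos: [0.6109, 0.018, 0.0676]
tool_rot: [-165.1, -0.0, -5.0]
force: [-0.0, 0.2, -0.2]
tool_pos: [0.6114, 0.0244, 0.0683]
tool_rot: [-165.1, -0.0, -5.0]
force: [0.1, -0.9, -0.0]
tool_pos: [0.6117, 0.0277, 0.0687]
tool_rot: [-165.1, -0.0, -5.0]
force: [0.4, -2.4, 0.6]
tool_pos: [0.6121, 0.0321, 0.0692]
tool_rot: [-165.1, -0.0, -5.0]
force: [-0.9, -1.4, -0.5]
t [-0.06 -5.81  0.74] w [ 0.06 -0.01  0.01] trough [ 0.06 69.14 13.02] 6.45 [-0.9  -1.36 -0.46]
```

```bash
python3 -m creep '[{"tx":0,"ty":-2,"tz":0.3,"wx":0,"wy":0,"wz":0,"gripper":-1},{"tx":0,"ty":-4,"tz":0.6,"wx":0,"wy":0,"wz":0,"gripper":-1}]'| sed -n 2,4p
python3 -m creep '[{"tx":0,"ty":-2,"tz":0.3,"wx":0,"wy":0,"wz":0,"gripper":-1},{"tx":0,"ty":-4,"tz":0.6,"wx":0,"wy":0,"wz":0,"gripper":-1}]'| sed -n 2,4p
python3 -m creep '[{"tx":0,"ty":-2,"tz":0.3,"wx":0,"wy":0,"wz":0,"gripper":-1},{"tx":0,"ty":-4,"tz":0.6,"wx":0,"wy":0,"wz":0,"gripper":-1}]'| sed -n 2,4p
python3 -c "
from h import *
np.set_printoptions(precision=2,suppress=True)
go(tw([0,85,13.1]))"
```

```text
tool_pos: [0.6123, 0.0371, 0.0697]
tool_rot: [-165.0, -0.0, -4.9]
force: [0.1, -0.1, -0.1]
tool_pos: [0.6127, 0.0413, 0.0702]
tool_rot: [-165.0, -0.0, -4.9]
force: [0.5, -0.2, 0.3]
tool_pos: [0.6131, 0.0449, 0.0706]
tool_rot: [-165.0, -0.0, -4.9]
force: [0.3, 0.2, 0.9]
t [ 0.1  -2.99  0.19] w [0.03 0.01 0.06] trough [-0.09 82.02 12.87] 6.95 [0.26 0.2  0.89]
```

```bash
python3 -m creep '[{"tx":0,"ty":15,"tz":-3,"wx":0,"wy":0,"wz":0,"gripper":-1},{"tx":0,"ty":30,"tz":-20,"wx":0,"wy":0,"wz":0,"gripper":-1},{"tx":0,"ty":30,"tz":-50,"wx":0,"wy":0,"wz":0,"gripper":-1},{"tx":0,"ty":30,"tz":-80,"wx":0,"wy":0,"wz":0,"gripper":-1},{"tx":-30,"ty":30,"tz":-80,"wx":0,"wy":0,"wz":0,"gripper":-1}]'
python3 -m creep '[{"tx":-30,"ty":0,"tz":0,"wx":0,"wy":0,"wz":0,"gripper":-1},{"tx":-60,"ty":0,"tz":0,"wx":0,"wy":0,"wz":0,"gripper":-1},{"tx":-75,"ty":0,"tz":0,"wx":0,"wy":0,"wz":0,"gripper":-1},{"tx":-75,"ty":0,"tz":0,"wx":0,"wy":0,"wz":0,"gripper":-1}]'
python3 - <<'E'
from h import *
np.set_printoptions(precision=2,suppress=True)
go(tw([-103,87.4,75])); go(tw([-103,87.4,39]))
c=[]
for n in ['top','side']:
    p,d=snap(n,n+'7.png'); u,v=proj(n,tw([0,100,23]))[0].astype(int)
    for r in nets.place_of('ball_center',n): print(n,tt(r['point']),r['confidence'])
    c.append(cv2.resize(p[v-40:v+40,u-52:u+52,::-1],(390,300)))
cv2.imwrite('pics/c7.png',np.hstack(c))
E
```

```text
time_s: 7.37
tool_pos: [0.5866, -0.0051, 0.1467]
tool_rot: [-165.1, -0.9, -5.2]
force: [1.2, 0.0, 2.7]
grip_width: 0.0001
grasp_force: 0.0
time_s: 7.7
tool_pos: [0.5012, 0.0042, 0.1399]
tool_rot: [-165.1, 0.1, -4.9]
force: [0.0, 1.0, 0.7]
grip_width: 0.0007
grasp_force: 0.0
t [  5.08 -44.73  19.14] w [0.12 0.11 0.03] trough [-108.02   40.44   87.73] 7.7 [0.03 1.04 0.73]
t [  5.14 -39.71  54.79] w [0.12 0.11 0.03] trough [-108.02   40.44   87.73] 7.7 [0.03 1.04 0.73]
top [  5.08 107.38  24.02] 0.67
top [  29.2  -223.66   -6.27] 0.67
side [ -0.95 112.58  18.66] 0.45
side [  31.47 -224.34   -6.09] 0.45
```

View pics/c7.png

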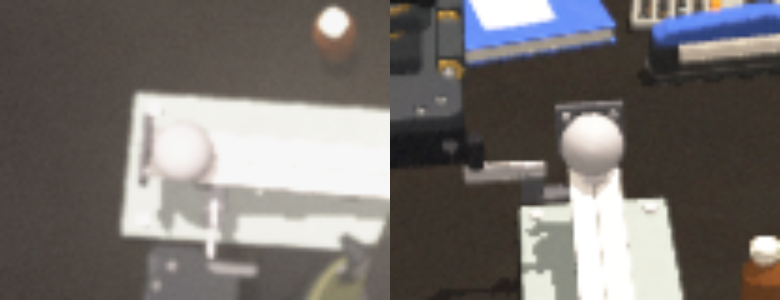

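The ball sits against the end stop, between pin and stop, at left crop (183,152) and right crop (592,145). Next I'll lower the fingers outside the knob.

```bash
python3 -m creep '[{"tx":4,"ty":-20,"tz":8,"wx":0,"wy":0,"wz":0,"gripper":-1},{"tx":5,"ty":-40,"tz":18,"wx":0,"wy":0,"wz":0,"gripper":-1},{"tx":5,"ty":-40,"tz":36,"wx":0,"wy":0,"wz":0,"gripper":-1},{"tx":5,"ty":-40,"tz":55,"wx":0,"wy":0,"wz":0,"gripper":-1},{"tx":5,"ty":-40,"tz":55,"wx":0,"wy":0,"wz":0,"gripper":-1}]'
python3 - <<'E'
from h import *
np.set_printoptions(precision=2,suppress=True)
go(tw([-46.5,87.4,39]))
E
```

```text
time_s: 8.32
tool_pos: [0.5121, 0.0579, 0.0942]
tool_rot: [-165.0, 0.3, -4.8]
force: [-0.4, -0.4, 0.9]
grip_width: 0.0006
grasp_force: 0.0
t [55.27  1.24 -3.76] w [-0.02  0.35  0.1 ] trough [-101.79   89.02   35.77] 8.3167 [-0.42 -0.42  0.92]
```

```bash
python3 -m creep '[{"tx":5,"ty":1,"tz":-3.5,"wx":0,"wy":0,"wz":0,"gripper":-1},{"tx":13,"ty":1,"tz":-3.5,"wx":0,"wy":0,"wz":0,"gripper":-1},{"tx":22,"ty":1,"tz":-3.5,"wx":0,"wy":0,"wz":0,"gripper":-1},{"tx":32,"ty":1,"tz":-3.5,"wx":0,"wy":0,"wz":0,"gripper":-1},{"tx":42,"ty":1,"tz":-3.5,"wx":0,"wy":0,"wz":0,"gripper":-1}]'|sed -n 2,4p
python3 -m creep '[{"tx":3,"ty":0,"tz":0,"wx":0,"wy":0,"wz":0,"gripper":-1},{"tx":6,"ty":0,"tz":0,"wx":0,"wy":0,"wz":0,"gripper":-1},{"tx":8,"ty":0,"tz":0,"wx":0,"wy":0,"wz":0,"gripper":-1},{"tx":8,"ty":0,"tz":0,"wx":0,"wy":0,"wz":0,"gripper":-1}]'|sed -n 2,4p
python3 - <<'E'
from h import *
np.set_printoptions(precision=2,suppress=True)
go(tw([-46.5,87.4,39]))
E
```

```text
tool_pos: [0.5572, 0.05, 0.1012]
tool_rot: [-165.1, -0.1, -5.0]
force: [-1.4, 0.4, 1.2]
tool_pos: [0.5638, 0.0501, 0.1005]
tool_rot: [-165.0, -0.0, -5.0]
force: [0.0, -1.1, -0.4]
t [ 3.16 -0.42  3.51] w [ 0.04 -0.02  0.05] trough [-49.66  86.49  42.41] 9.0667 [ 0.04 -1.08 -0.36]
```

```bash
for i in 1; do python3 -m creep '[{"tx":1,"ty":0,"tz":0,"wx":0,"wy":0,"wz":0,"gripper":-1},{"tx":2,"ty":0,"tz":0,"wx":0,"wy":0,"wz":0,"gripper":-1},{"tx":2,"ty":0,"tz":0,"wx":0,"wy":0,"wz":0,"gripper":-1}]'|sed -n 2,4p
python3 -m creep '[{"tx":1,"ty":0,"tz":0,"wx":0,"wy":0,"wz":0,"gripper":-1},{"tx":2,"ty":0,"tz":0,"wx":0,"wy":0,"wz":0,"gripper":-1},{"tx":2,"ty":0,"tz":0,"wx":0,"wy":0,"wz":0,"gripper":-1}]'|sed -n 2,4p; done
python3 - <<'E'
from h import *
np.set_printoptions(precision=2,suppress=True)
go(tw([-46.5,87.4,39]))
E
```

```text
tool_pos: [0.5652, 0.0499, 0.1004]
tool_rot: [-165.1, -0.0, -5.0]
force: [-0.6, -1.0, 0.4]
tool_pos: [0.5675, 0.0497, 0.1004]
tool_rot: [-165.1, -0.0, -5.0]
force: [-1.1, -0.7, 1.0]
t [-0.55 -0.54  3.49] w [ 0.05 -0.01  0.04] trough [-45.95  86.38  42.38] 9.5667 [-1.15 -0.75  1.  ]
```

No stop felt yet, so I'll continue in small steps until the force rises.

```bash
python3 -m creep '[{"tx":1,"ty":0,"tz":0,"wx":0,"wy":0,"wz":0,"gripper":-1},{"tx":1,"ty":0,"tz":0,"wx":0,"wy":0,"wz":0,"gripper":-1}]'|sed -n 2,4p
python3 -m creep '[{"tx":1,"ty":0,"tz":0,"wx":0,"wy":0,"wz":0,"gripper":-1},{"tx":1,"ty":0,"tz":0,"wx":0,"wy":0,"wz":0,"gripper":-1}]'|sed -n 2,4p
python3 -m creep '[{"tx":1,"ty":0,"tz":0,"wx":0,"wy":0,"wz":0,"gripper":-1},{"tx":1,"ty":0,"tz":0,"wx":0,"wy":0,"wz":0,"gripper":-1}]'|sed -n 2,4p
python3 - <<'E'
from h import *
np.set_printoptions(precision=2,suppress=True)
go(tw([-46.5,87.4,39]))
E
```

```text
tool_pos: [0.568, 0.0497, 0.1003]
tool_rot: [-165.0, 0.0, -4.9]
force: [-2.4, 0.2, 0.4]
tool_pos: [0.5683, 0.0497, 0.1002]
tool_rot: [-165.1, 0.1, -4.9]
force: [-5.9, -0.3, 2.3]
tool_pos: [0.5686, 0.0498, 0.1001]
tool_rot: [-165.0, 0.2, -4.9]
force: [-6.4, -0.1, 3.2]
t [-1.66 -0.37  3.1 ] w [0.05 0.23 0.05] trough [-44.83  86.6   42.01] 10.0667 [-6.37 -0.05  3.22]
```

```bash
python3 -m creep '[{"tx":1,"ty":0,"tz":0,"wx":0,"wy":0,"wz":0,"gripper":-1},{"tx":2,"ty":0,"tz":0,"wx":0,"wy":0,"wz":0,"gripper":-1},{"tx":2,"ty":0,"tz":0,"wx":0,"wy":0,"wz":0,"gripper":-1}]'|sed -n 2,4p
python3 -m creep '[{"tx":-10,"ty":0,"tz":0,"wx":0,"wy":0,"wz":0,"gripper":-1},{"tx":-30,"ty":0,"tz":0,"wx":0,"wy":0,"wz":0,"gripper":-1},{"tx":-50,"ty":0,"tz":-20,"wx":0,"wy":0,"wz":0,"gripper":-1},{"tx":-70,"ty":0,"tz":-50,"wx":0,"wy":0,"wz":0,"gripper":-1},{"tx":-70,"ty":0,"tz":-50,"wx":0,"wy":0,"wz":0,"gripper":-1}]'|sed -n 2,4p
python3 - <<'E'
from h import *
np.set_printoptions(precision=2,suppress=True)
c=[]
for n in ['top','side']:
    p,d=snap(n,n+'8.png'); u,v=proj(n,tw([0,100,23]))[0].astype(int)
    for q in ['ball_center','gate_knob']:
        for r in nets.place_of(q,n): print(n,q,tt(r['point']),r['confidence'])
    c.append(cv2.resize(p[v-40:v+40,u-52:u+52,::-1],(390,300)))
cv2.imwrite('pics/c8.png',np.hstack(c))
d=np.load('top.npy');v,u=np.mgrid[:384,:512];P=unproj('top',u,v,d)+[0,0,.0015]
Q=tt(P.reshape(-1,3));k=(abs(Q[:,0]+31)<15)&(abs(Q[:,1]-87)<12)&(Q[:,2]>46)&(Q[:,2]<58);print('knob',(Q[k].max(0)+Q[k].min(0))/2,k.sum())
E
```

```text
tool_pos: [0.5689, 0.05, 0.0999]
tool_rot: [-165.0, 0.4, -4.8]
force: [-12.2, 0.6, 6.5]
tool_pos: [0.5024, 0.041, 0.1532]
tool_rot: [-165.2, -0.5, -5.1]
force: [1.7, 0.7, 0.1]
top ball_center [  4.2  107.05  23.55] 0.55
top ball_center [  30.12 -220.76   -8.94] 0.45
top gate_knob [-29.9   86.08  53.98] 0.59
side ball_center [ -98.97 -150.17  -18.46] 0.71
side ball_center [  34.02 -225.94   -6.1 ] 0.53
side ball_center [ -1.39 109.73  19.71] 0.46
side gate_knob [-28.07  90.5   54.15] 0.46
knob [-30.89  88.23  51.46] 21
```

View pics/c8.png

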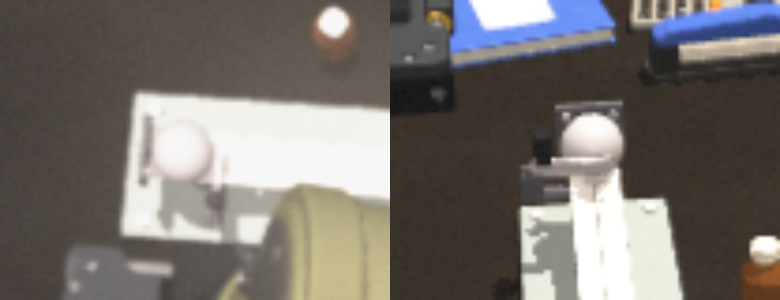

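The blade lies across the trough behind the seated ball (right crop 585,160), the knob is at x about -31 mm, and the robot is touching nothing.

```bash
python3 -c "
from cell import env
print(env.sign_off())"
```

```text
the job is handed in; nothing more can be done
None
```

The job is handed in: the ball sits between the pin and the end stop, the gate is fully closed behind it (knob at x about -31 mm), and the fingers went nowhere near the bottle, tape roll or memory stick; the robot's clock was about 10.5 s.

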